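# Press the headphone speaker cover home

### The job

The round black speaker cover lies loose on its springs in the open headphone ear-cup. Take the flat presser out of its wooden dish and push the cover squarely down with it until it snaps under all three catches and bottoms out hard and level, with a firm push of some 20 to 25 newtons at the bottom but never over 35; how deep that is differs from cup to cup, so feel for it. Then stand the presser upright in its dish again and let go, without touching the cover with the fingers and leaving the other things on the table where they are.

Things in the scene. Friction and masses are not known exactly. Their poses are not given: they have to be found in the camera images.
- earcup: Rose round headphone ear-cup, fixed open side up on a black rubber cradle; origin at table level on its axis, z up. Outer diameter 92 mm, mouth 74 mm, rim 52 mm above the origin. Yoke and headband arm lie along its +x axis, to 140 mm from the axis, at most 32 mm high. Inside, under the cover: sprung pins, hard stop studs and three sprung catches.
- catch0 (a joint): Outward slide (m) of sprung steel catch 0 in the cup's wall, at 60 degrees about z from the cup's x axis: 0 sprung in, about 0.003 while the cover's edge pushes past it, 0 again when snapped over the cover. The noses reach in to 32.8 mm from the axis, 6 mm above the stop studs; a caught cover has 1 mm of play under them.
- catch1 (a joint): Outward slide (m) of sprung steel catch 1 in the cup's wall, at 180 degrees about z from the cup's x axis: 0 sprung in, about 0.003 while the cover's edge pushes past it, 0 again when snapped over the cover. Like catch 0.
- catch2 (a joint): Outward slide (m) of sprung steel catch 2 in the cup's wall, at 300 degrees about z from the cup's x axis: 0 sprung in, about 0.003 while the cover's edge pushes past it, 0 again when snapped over the cover. Like catch 0.
- cover: Black perforated disc, diameter 71 mm, 5 mm thick, 50 g, loose in the ear-cup's mouth; origin at the centre of its underside, z up. It starts with its underside 48 mm above the ear-cup's origin and must go straight down until that rests on the hard stop studs, whose height differs unseen from cup to cup: 26 to 34 mm above the ear-cup's origin. Short of the catches it springs up again.
- cover_top (a point): Centre of the cover's upper face, where the presser pushes. Springs and catches resist with at most about 15 N on the way; at the bottom the cover stops hard, so go slowly (about 10 mm/s or less). Seat it with 20 to 25 N; over 35 N between presser and cover damages it.
- presser: Flat hand presser (tamper): an aluminium disc of diameter 56 mm, 10 mm thick, with a dark wooden square handle 28 by 28 mm (sides along its x and y) rising from the disc to 85 mm above the underside; about 0.3 kg. Origin at the centre of the disc's flat underside, z up along the handle. Stands upright in its dish.
- dish: Round fixed wooden dish in which the presser stands: outer diameter 80 mm, inner 70 mm, rim 12 mm above the table; origin at table level under its centre.
- dish_floor (a point): Centre of the dish's inner floor, 5 mm above the table; the presser's origin stands at this height.
- earpad: Bystander: black ring-shaped ear cushion, 80 mm across, 16 mm high.
- driver: Bystander: screwdriver lying on the table.
- mug: Bystander: white mug, 76 mm across, 90 mm high.
- tin: Bystander: small glass jar with a brass-coloured lid, 52 mm across, 45 mm high.
- screwbox: Bystander: small cardboard-coloured box, 80 by 60 by 30 mm.
- spare_mic: Bystander: rose microphone body lying on its rest, 145 mm long, 33 mm high.
- taperoll: Bystander: roll of paper tape lying flat, 64 mm across, 19 mm high.
Not all that is in view belongs to the job. There is more than one size of the presser; the job needs the middle-sized. What is shaped like the earcup but orange is not meant.

How it is judged:
On the way, in this order (a step that is already met when the one before it is completed fails the run):
1. the presser is lifted out of its dish (z of presser in the frame of dish_floor above 0.03 m), for 0.1 s.
2. the presser seats the cover: snapped under all three catches, level, pushed onto its stops with over 15 N (z of cover in the frame of earcup below 0.0365 m and angle between cover's own z axis and vertical below 0.045 rad and value of joint each of catch0, catch1, catch2 below 0.001 m and contact force between presser and cover above 15 N), for 0.15 s.
At the end, for the whole second after the job is handed in: The cover is under all three catches (each sprung in to within 1 mm, the cover's underside less than 36.5 mm above the ear-cup's origin) and level within 0.045 rad; the presser stands upright (within 0.06 rad) on the floor of its dish (within 3 mm of height and 10 mm of the centre); both at rest (z of cover in the frame of earcup below 0.0365 m and angle between cover's own z axis and vertical below 0.045 rad and value of joint each of catch0, catch1, catch2 below 0.001 m and horizontal distance between presser and dish_floor below 0.01 m and z of presser in the frame of dish_floor below 0.003 m and angle between presser's own z axis and vertical below 0.06 rad and linear speed of each of presser, cover below 0.02 m/s); the robot touches nothing.
It fails at once if the presser pushes the cover with more than 35 N (contact force between presser and cover above 35 N).
It fails at once if the fingers touch the cover (contact force between the fingers and cover above 0.5 N).
It fails at once if a bystander is shifted by more than 30 mm (distance of any of earpad, driver, mug, tin, screwbox, spare_mic, taperoll from where it was at the start of the episode above 0.03 m).
It also fails if it takes over 59 s, if anything falls off the work surface, if the arm or the gripper's body presses on something with over 40 N, if the wrist force passes 120 N, or if a joint passes its speed limit or range.

### The arm

A 7-joint arm with a two-finger parallel gripper is mounted at the origin on the work surface. World frame = base frame: x ahead of the robot, y to its left, z up, the work surface at z = 0. Lengths are in m, angles in rad, forces in N, time in s.
With the tool pointing down it reaches from about 0.4 to 0.9 m from the base axis. Payload 5.5 kg.
Tool frame: the origin (TCP) lies between the finger pads; the fingertips stand 17 mm ahead of it and the grasp point (between the pads) lies 2 mm behind it; x points along the fingers, y is the direction in which the jaws open and shut, and the axes are right-handed (so a half turn about x gives the same grasp; the last joint's range is limited). The gripper opens to 85 mm and grips with 20 to 120 N. Pads are 22 mm wide; open, the fingers measure 114 mm over their backs; the gripper's body (76 mm by 85 mm) begins 54 mm behind the grasp point. The pads swing forward as they close: fully open they stand 13 mm farther back than shut.
Start: joints at [1.415, 0.501, -0.427, 1.55, 0.221, 1.138, -0.21], TCP at [0.264, -0.594, 0.248] pointing down, gripper open.
Joint ranges: [-2.88, 2.88], [-0.31, 2.03], [-1.54, 1.56], [0.2, 2.42], [-1.41, 4.55], [0.19, 2.02], [-2.57, 2.57]. Speed limits (rad/s): [2.57, 2.57, 3.14, 3.14, 3.14, 3.14, 3.14].

### API

Orientations are given as a rotation vector (axis times angle).
In Python, from station import sense, snapshot, close_job gives the robot as it stands.
- The arm moves only by the tool send_rows, never from a script. Its argument "commands" is text: rows parted by semicolons, each of 6 numbers parted by spaces: the shift along the tool's x, y, z in m, then the turn, a rotation vector about the tool's x, y, z in rad. In form: tx ty tz wx wy wz; .... A call has 1 to 8 rows; each row shifts and turns the pose as measured when the row begins, along the tool's axes as they then stand; what a row does not reach is not made up. A row lasts 1/10 s, in which the tool goes at most 50 mm and 8.59 degrees, less where a joint would pass 70% of its speed; a pose out of reach is approached as far as the arm can. A call is refused whole if a number of a shift passes 0.05 or a number of a turn 0.15, either way. A call with a gripper value outside its range is refused whole. "fingers" is the opening, from -1 (shut) to 1 (fully open), set as the call begins (left out, the last holds). The fingers move at their own pace and stop on an object; the grip force is fixed at half the most. Time passes only in rows, so rows that do not move let the fingers close. It gives the time, the measured TCP pose, the force and the opening at its end, in the units of the state.
- sense(): the state, without advancing time (a new reading comes with each control period).
- snapshot(name): name is "scene" or "top" or "wrist"; returns a dict with "image" (400x640x3 uint8, blue, green, red), "depth" (400x640 float32, m along the optical axis (not along the pixel's ray), 0 where there is no reading), "fx", "fy", "cx", "cy" (pixels), "R" (3x3) and "t" (3): a world point X has camera coordinates R X + t; the wrist camera has in their place "tool_from_camera" (4x4, takes a point from camera to tool coordinates, whose origin is the TCP and whose axes are the tool frame's). Camera axes: x right, y down, z forward; pixel columns grow to the right and rows downward; lengths in m; the calibration is good to about 2 mm. The wrist camera is an equidistant fisheye: a pixel r from the principal point sees the ray r / f radians off the axis. A picture is of the moment at which its call begins: read the wrist's pose just before it.
- close_job(): hands the job in, once; it reports no verdict.
The state is a dict: "clock": time; "q": joint angles; "qvel": joint speeds; "tau": joint torques, N m; "tool_pos": TCP position; "orientation": TCP orientation; "force": force on the tool from outside, world axes, zero at the start; "ft_torque": the same for the moment, N m; "gripper_width": finger opening in m.
Only numpy, scipy, OpenCV 4.12 (cv2) and the standard library are available. Lean on these libraries where they do the work, as an engineer would, in place of code of your own. Each camera call takes 0.05 s, during which the arm holds its last target.

## Working session

There is one attempt and no reset: what is moved stays moved. The work goes in short steps, Python scripts to look and compute and a tool call to move; the robot and the scene stay as the last step left them, time stands still between calls to the robot, and variables do not carry over. Pictures are saved under pics/ and viewed, and the job is handed in when it is done.

Besides the shell and the picture viewer there is one more tool, called after "Emit:" as name(argument=value, ...) on one line, values as JSON. send_rows: Moves the arm, as the interface text tells. Its arguments: {"type":"object","properties":{"commands":{"type":"string"},"fingers":{"type":"number"}},"required":["commands"]}

```bash
mkdir -p pics; ls; cat > h.py <<'E'
import numpy as np, cv2, pickle
from scipy.spatial.transform import Rotation as Ro
from station import sense, snapshot, close_job
def grab(name,tag):
    s=sense(); d=snapshot(name); d['s']=s
    cv2.imwrite(f'pics/{tag}.png',d['image']); pickle.dump(d,open(f'{tag}.pkl','wb')); return d
def ld(tag): return pickle.load(open(f'{tag}.pkl','rb'))
def ray(d,u,v):
    if 'R' in d:
        c=np.array([(u-d['cx'])/d['fx'],(v-d['cy'])/d['fy'],1.]); R=np.array(d['R']); t=np.array(d['t'])
        return -R.T@t, R.T@c
    x,y=(u-d['cx'])/d['fx'],(v-d['cy'])/d['fy']; th=np.hypot(x,y)
    c=np.array([np.sin(th)*x/max(th,1e-9),np.sin(th)*y/max(th,1e-9),np.cos(th)])
    T=np.array(d['tool_from_camera']); W=Ro.from_rotvec(d['s']['orientation']).as_matrix(); p=np.array(d['s']['tool_pos'])
    return W@T[:3,3]+p, W@T[:3,:3]@c
def onz(d,u,v,z):
    o,r=ray(d,u,v); return o+r*(z-o[2])/r[2]
def dep(d,u,v):
    o,r=ray(d,u,v); return o+r*d['depth'][int(v),int(u)]
E
python3 - <<'E'
from h import *
for n in('scene','top','wrist'): grab(n,n+'0')
s=sense()
print({k:np.round(v,3) for k,v in s.items()})
E
```

```text
pics
{'clock': np.float64(0.15), 'q': array([ 1.415,  0.502, -0.427,  1.551,  0.221,  1.138, -0.21 ]), 'qvel': array([-0.001, -0.002,  0.002, -0.003,  0.001, -0.001, -0.002]), 'tau': array([-7.0000e-03, -5.7003e+01, -5.8260e+00, -2.8128e+01,  1.0000e-02,
        8.0000e-03,  0.0000e+00]), 'tool_pos': array([ 0.264, -0.593,  0.248]), 'orientation': array([ 1.991,  0.425, -1.991]), 'force': array([ 0.009, -0.044,  0.404]), 'ft_torque': array([ 0.025, -0.009, -0.023]), 'gripper_width': np.float64(0.085)}
```

View pics/scene0.png

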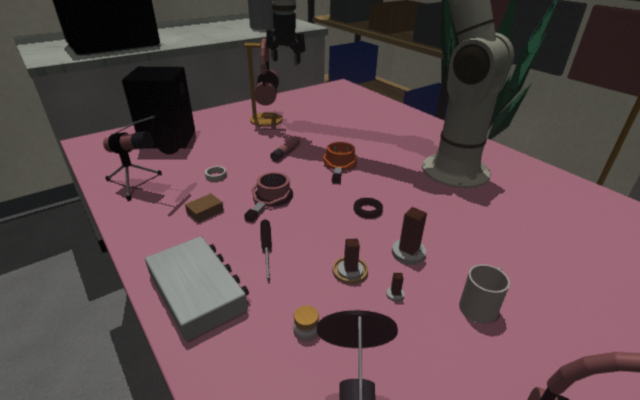

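View pics/top0.png

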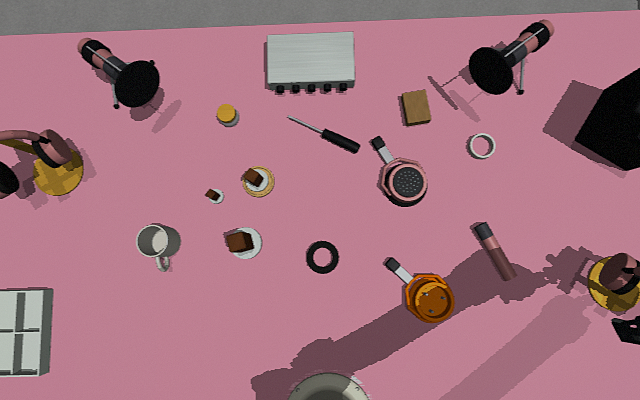

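View pics/wrist0.png

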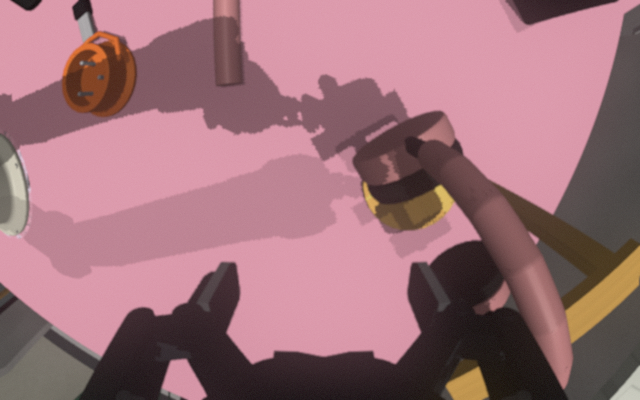

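The top view shows the middle presser in its wooden dish at (258,181), the smaller at (214,196), and the larger on a white plate at (242,242). The rose cup with its black cover is at (405,182), with its arm towards the upper left at (379,145). The orange cup at (430,298) is a decoy.

```bash
python3 - <<'E'
from h import *
t=ld('top0'); s=ld('scene0')
print(t['fx'],t['cx'],t['cy'],np.round(-np.array(t['R']).T@t['t'],3),np.round(-np.array(s['R']).T@s['t'],3))
for u,v in [(254,177),(264,189),(272,188),(407,182),(390,170),(300,250)]:
    print((u,v),np.round(dep(t,u,v),4))
for u,v in [(352,243),(351,262),(345,270),(273,180),(287,191)]: print('s',(u,v),np.round(dep(s,u,v),4))
im=t['image'][130:230,190:450]; cv2.imwrite('pics/c1.png',cv2.resize(im,None,fx=3,fy=3,interpolation=cv2.INTER_NEAREST))
im=s['image'][160:300,230:430]; cv2.imwrite('pics/c2.png',cv2.resize(im,None,fx=4,fy=4,interpolation=cv2.INTER_NEAREST))
E
```

```text
455.57232935707594 325.0836833065425 195.50171432851403 [ 0.39  -0.04   1.141] [1.023 0.646 0.637]
(254, 177) [0.5717 0.1544 0.0935]
(264, 189) [0.5552 0.1453 0.0072]
(272, 188) [0.556  0.1239 0.0144]
(407, 182) [ 0.5547 -0.2073  0.0545]
(390, 170) [ 0.5935 -0.1733  0.0085]
(300, 250) [0.3999 0.0575 0.0032]
s (352, 243) [0.5789 0.1655 0.0883]
s (351, 262) [0.5879 0.1768 0.0471]
s (345, 270) [0.5949 0.1671 0.0198]
s (273, 180) [ 0.5561 -0.2041  0.0527]
s (287, 191) [ 0.5363 -0.1633  0.0302]
```

View pics/c1.png

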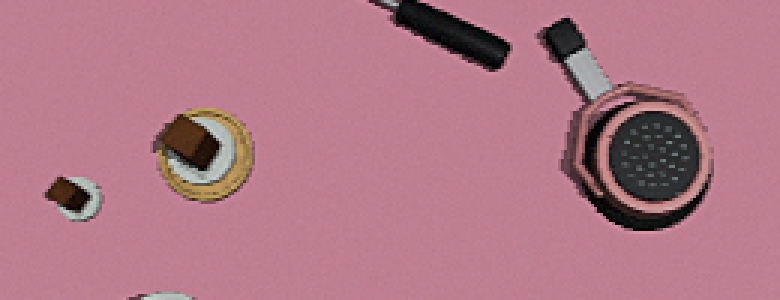

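View pics/c2.png

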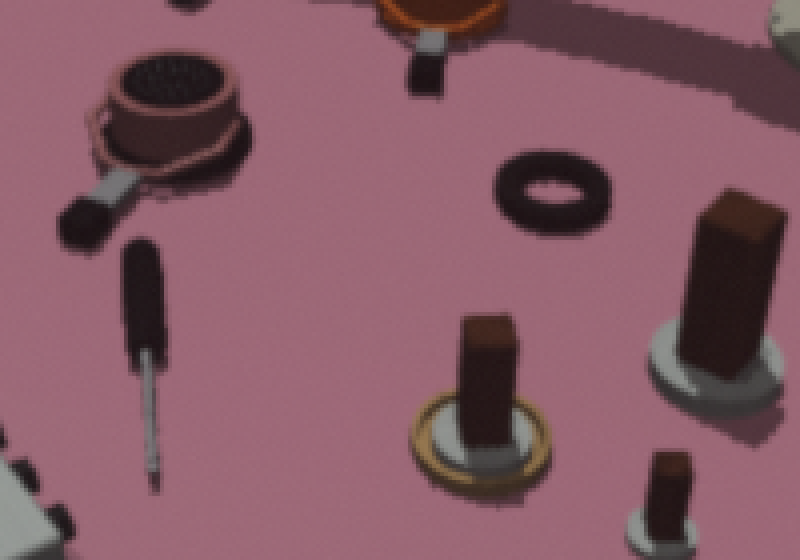

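```bash
python3 - <<'E'
from h import *
t=ld('top0'); s=ld('scene0'); w=ld('wrist0')
print(np.round(w['tool_from_camera'],3),w['fx'],w['cx'],w['cy'])
W=Ro.from_rotvec(w['s']['orientation']).as_matrix(); print(np.round(W,3))
# handle top: hue brown bright region
def mask(d,box,f):
    m=np.zeros(d['image'].shape[:2],np.uint8); x0,y0,x1,y1=box; m[y0:y1,x0:x1]=f(d['image'][y0:y1,x0:x1].astype(int))*255; return m
f=lambda i:(i[...,2]<125)&(i[...,2]>60)&(i[...,1]<75)&(i[...,0]<45)
m=mask(t,(240,160,280,200),lambda i:(i[...,2]>75)&(i[...,2]<125)&(i[...,1]<70)&(i[...,0]<55))
c=max(cv2.findContours(m,0,1)[0],key=cv2.contourArea); r=cv2.minAreaRect(c); print(r)
P=np.array([onz(t,u,v,0.09) for u,v in cv2.boxPoints(r)]);print(P.round(4),P.mean(0))
e=np.diff(P,axis=0); print(np.degrees(np.arctan2(e[:,1],e[:,0])),np.linalg.norm(e,axis=1))
# cover in top
m=mask(t,(380,155,435,210),lambda i:i.max(-1)<70)
# rim rose annulus
m=mask(t,(375,150,435,212),lambda i:(i[...,2]-i[...,1]>40)&(i[...,2]<190))
for k in [(407,182)]: print(t['image'][160:206:3,407].tolist())
print(t['image'][172:190:2,253].tolist())
# arm dir
for (u,v) in [(405,182),(379,145)]: print(onz(t,u,v,0.03))
E
```

```text
[[-0.001 -0.316  0.949 -0.126]
 [ 1.    -0.001  0.001  0.   ]
 [ 0.001  0.949  0.316 -0.081]
 [ 0.     0.     0.     1.   ]] 309.70691628693146 323.26642783487216 205.2537524301568
[[-0.001  0.407 -0.914]
 [ 0.002 -0.914 -0.407]
 [-1.    -0.002 -0.   ]]
((250.83847045898438, 174.90769958496094), (10.046812057495117, 9.426639556884766), 29.744882583618164)
[[0.5742 0.1784 0.09  ]
 [0.5934 0.1672 0.09  ]
 [0.5808 0.1467 0.09  ]
 [0.5617 0.1578 0.09  ]] [0.57749157 0.16251692 0.09      ]
[ -30.15589133 -121.43886883  149.72138975] [0.02220207 0.02409358 0.02215665]
[[122, 122, 179], [52, 48, 75], [159, 159, 217], [44, 42, 43], [45, 44, 43], [42, 42, 40], [82, 81, 73], [50, 49, 48], [92, 90, 81], [62, 59, 59], [45, 46, 43], [52, 47, 50], [24, 22, 16], [151, 152, 201], [34, 33, 52], [14, 12, 9]]
[[24, 47, 84], [24, 47, 80], [30, 53, 87], [26, 47, 78], [29, 50, 87], [15, 28, 47], [7, 17, 20], [161, 163, 157], [189, 195, 187]]
[ 0.55855324 -0.20614839  0.03      ]
[ 0.65345454 -0.14638382  0.03      ]
```

Handle sides lie at about −30° and 60°. I'll move towards the cup first for a wrist look.

Emit:
send_rows(commands="0 -0.025 -0.041 0 0 0;0 -0.025 -0.041 0 0 0;0 -0.025 -0.041 0 0 0;0 -0.025 -0.041 0 0 0;0 -0.025 -0.041 0 0 0;0 -0.025 -0.041 0 0 0;0 -0.025 -0.041 0 0 0;0 -0.025 -0.041 0 0 0")

```text
clock: 0.95
tool_pos: [0.4829, -0.2764, 0.2435]
orientation: [1.997, 0.406, -2.008]
force: [0.1, 0.2, 0.6]
gripper_width: 0.0855
```

Emit:
send_rows(commands="0 0 0 -0.126 0 0;0 0 0 -0.126 0 0;0 0 0 -0.126 0 0;0 0 0 -0.126 0 0;0 0 0 -0.126 0 0;0 0 0 0 0 0")

```text
clock: 1.55
tool_pos: [0.4891, -0.2624, 0.2432]
orientation: [1.566, 0.938, -1.568]
force: [0.7, -0.5, 0.3]
gripper_width: 0.0856
```

```bash
python3 - <<'E'
from h import *
grab('wrist','w1'); s=sense(); print(s['q'].round(2)); print(s['tool_pos'].round(4)); print(Ro.from_rotvec(s['orientation']).as_matrix().round(4))
E
```

```text
[ 1.01  0.39 -0.71  1.79  0.28  1.08 -0.3 ]
[ 0.4891 -0.2625  0.2432]
[[-0.0041  0.877  -0.4806]
 [ 0.005  -0.4805 -0.877 ]
 [-1.     -0.006  -0.0024]]
```

View pics/w1.png

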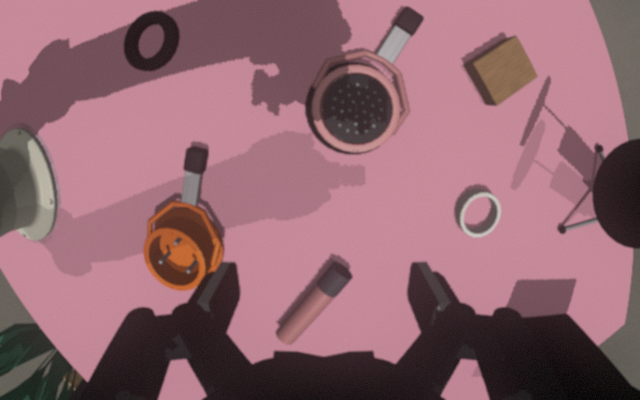

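The wrist view shows the cup at (357,107) with its arm pointing upper right to (408,18).

```bash
cat >> h.py <<'E'
from scipy.optimize import least_squares
def circ(P):
    x0=np.r_[P.mean(0),np.ptp(P[:,0])/2]
    f=lambda x:np.hypot(P[:,0]-x[0],P[:,1]-x[1])-x[2]
    r=least_squares(f,x0,loss='soft_l1',f_scale=.001); return r.x, np.sqrt(np.mean(f(r.x)**2))
def cover(d,u,v,R,z=0.053):
    im=d['image'].astype(int); m=((im[...,2]-im[...,1])<25)&(im[...,2]<110)
    k=np.zeros(m.shape,np.uint8); cv2.circle(k,(u,v),R,255,-1); m=(m*255).astype(np.uint8)&k
    m=cv2.morphologyEx(m,cv2.MORPH_CLOSE,np.ones((5,5)))
    m=cv2.morphologyEx(m,cv2.MORPH_OPEN,np.ones((5,5)))
    n,l,st,ce=cv2.connectedComponentsWithStats(m); i=l[v,u]
    c=max(cv2.findContours((l==i).astype(np.uint8),0,1)[0],key=cv2.contourArea)
    c=cv2.convexHull(c)[:,0]
    o=d['image'].copy(); cv2.polylines(o,[c],True,(0,255,0),1); cv2.imwrite('pics/dbg.png',cv2.resize(o[max(v-60,0):v+60,u-80:u+80],None,fx=4,fy=4))
    P=np.array([onz(d,a,b,z)[:2] for a,b in c]); return circ(P), c.mean(0)
E
python3 - <<'E'
from h import *
w=ld('w1'); t=ld('top0')
print(cover(t,407,182,30,.053))
print(cover(w,357,107,60,.053))
for u,v in [(345,110),(357,95),(370,110),(357,125)]: print(dep(w,u,v).round(4))
for u,v in [(400,178),(407,190),(414,182)]: print(dep(t,u,v).round(4))
E
```

```text
((array([ 0.55090342, -0.19897683,  0.05428541]), np.float64(0.002880374269597592)), array([405.77272727, 186.86363636]))
((array([ 0.55532979, -0.20812533,  0.03595735]), np.float64(0.0003527620828932429)), array([353.36363636, 107.6969697 ]))
[ 0.5435 -0.2042  0.0692]
[ 0.5599 -0.1966  0.0751]
[ 0.5646 -0.2151  0.0723]
[ 0.5472 -0.2229  0.0652]
[ 0.5652 -0.1912  0.0528]
[ 0.535  -0.2059  0.057 ]
[ 0.5542 -0.224   0.0541]
```

View pics/dbg.png

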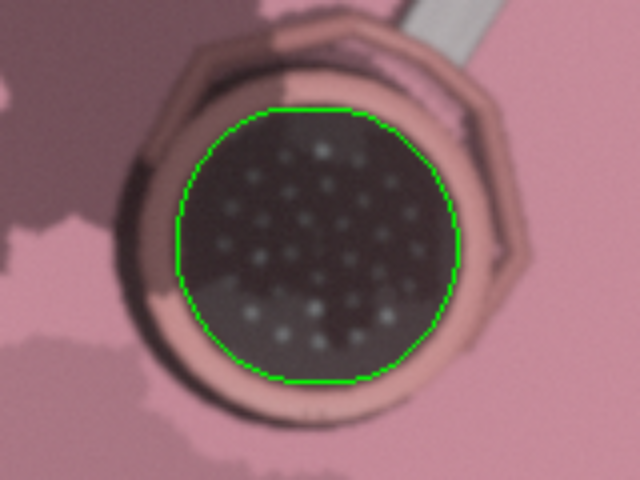

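Emit:
send_rows(commands="0 -0.014 -0.046 0 0 0;0 -0.014 -0.046 0 0 0;0 -0.014 -0.046 0 0 0;0 -0.014 -0.046 0 0 0;0 -0.014 -0.046 0 0 0;0 -0.014 -0.046 0 0 0;0 0 0 0 0 0;0 0 0 0 0 0")

```text
clock: 2.4
tool_pos: [0.5536, 0.0257, 0.2433]
orientation: [1.596, 0.91, -1.597]
force: [0.3, -0.3, -0.0]
gripper_width: 0.0853
```

```bash
sed -i 's/o,r=ray(d,u,v); return o+r\*d/o,r=ray(d,u,v); r=r if "R" in d else r\/np.cos(np.hypot((u-d["cx"])\/d["fx"],(v-d["cy"])\/d["fy"])); return o+r*d/' h.py; python3 - <<'E'
from h import *
grab('wrist','w2'); s=sense(); print(s['q'].round(2)); print(s['tool_pos'].round(4)); print(Ro.from_rotvec(s['orientation']).as_matrix().round(4))
E
```

```text
[ 0.53  0.41 -0.79  1.79  0.32  1.08 -0.9 ]
[0.5536 0.0265 0.2436]
[[-0.0026  0.8581 -0.5134]
 [ 0.0064 -0.5134 -0.8581]
 [-1.     -0.0055 -0.0042]]
```

View pics/w2.png

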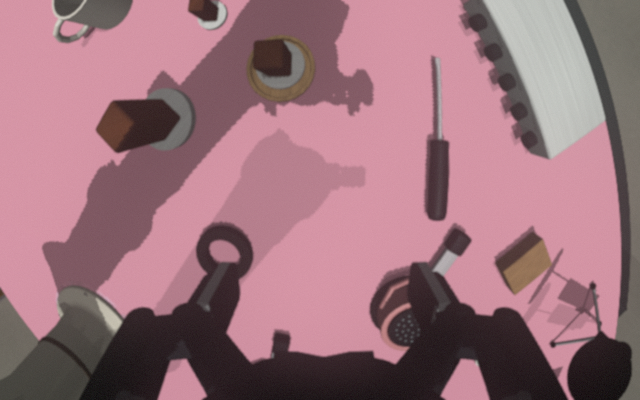

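The presser handle is at (272,58) in dish (281,68), and the larger presser is at (150,120). Moving closer for a second view.

Emit:
send_rows(commands="0 -0.01 -0.035 0 0 0;0 -0.01 -0.035 0 0 0;0 -0.01 -0.02 0 0 0;0 0 0 0 0 0")

```text
clock: 2.85
tool_pos: [0.5758, 0.113, 0.243]
orientation: [1.608, 0.895, -1.611]
force: [0.1, 0.8, -0.3]
gripper_width: 0.0858
```

```bash
python3 - <<'E'
from h import *
grab('wrist','w3'); s=sense(); print(s['q'].round(2)); print(s['tool_pos'].round(4)); print(Ro.from_rotvec(s['orientation']).as_matrix().round(4))
d=ld('w2'); cv2.imwrite('pics/w2c.png',cv2.resize(d['image'][20:120,230:330],None,fx=5,fy=5))
d=ld('w3'); cv2.imwrite('pics/w3c.png',cv2.resize(d['image'][20:220,180:380],None,fx=3,fy=3))
E
```

```text
[ 0.35  0.47 -0.78  1.71  0.36  1.11 -1.09]
[0.5759 0.1106 0.2427]
[[-0.0044  0.8465 -0.5324]
 [ 0.0012 -0.5324 -0.8465]
 [-1.     -0.0044  0.0013]]
```

View pics/w3c.png

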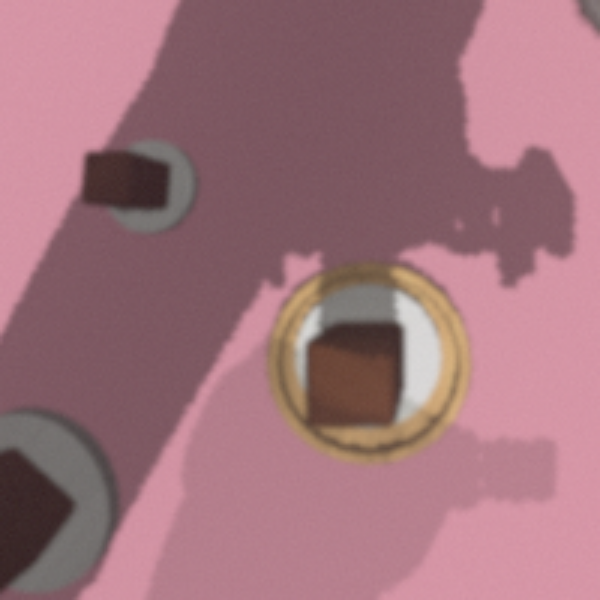

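View pics/w2c.png

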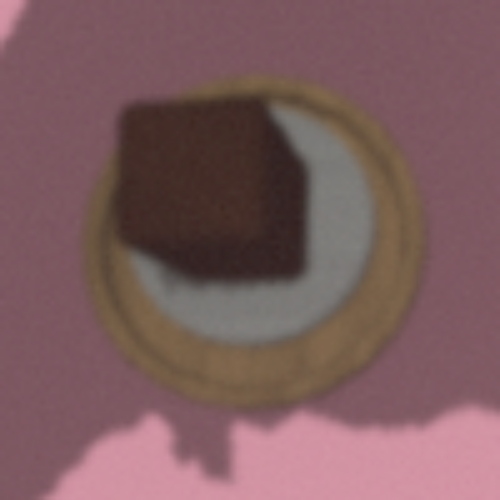

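```bash
cat > m.py <<'E'
from h import *
def meas(tag,u,v,R,thr):
    d=ld(tag); im=d['image'].astype(int); k=np.zeros(im.shape[:2],np.uint8); cv2.circle(k,(u,v),R,255,-1)
    b,g,r=im[...,0],im[...,1],im[...,2]
    top=((r>thr[0])&(r<160)&(b<60)&(r-g>thr[1])).astype(np.uint8)*k
    top=cv2.morphologyEx(top,cv2.MORPH_OPEN,np.ones((3,3)))
    c=max(cv2.findContours(top,0,1)[0],key=cv2.contourArea); rect=cv2.minAreaRect(c)
    gold=((g-b>25)&(r>thr[2])).astype(np.uint8)*k
    gc=np.vstack(cv2.findContours(gold,0,1)[0]); gc=cv2.convexHull(gc)[:,0]
    o=d['image'].copy(); cv2.polylines(o,[np.int32(cv2.boxPoints(rect))],True,(0,255,0),1); cv2.polylines(o,[gc],True,(255,0,0),1)
    cv2.imwrite(f'pics/d_{tag}.png',cv2.resize(o[max(v-60,0):v+60,u-60:u+60],None,fx=5,fy=5,interpolation=0))
    B=cv2.boxPoints(rect); P=np.array([onz(d,a,b,.09)[:2] for a,b in B]); e=np.diff(np.vstack([P,P[:1]]),axis=0)
    print(tag,'top',P.mean(0).round(4),np.degrees(np.arctan2(e[:,1],e[:,0])).round(1),np.linalg.norm(e,axis=1).round(4))
    print('dish',circ(np.array([onz(d,a,b,.012)[:2] for a,b in gc])))
    print('depth',dep(d,*rect[0]).round(4)); return d,rect[0]
def tri(a,b):
    o1,r1=ray(a[0],*a[1]);o2,r2=ray(b[0],*b[1]); A=np.stack([r1,-r2],1); x=np.linalg.lstsq(A,o2-o1,rcond=None)[0]
    p,q=o1+r1*x[0],o2+r2*x[1]; print('tri',(p+q)/2,np.linalg.norm(p-q))
if __name__=='__main__':
    a=meas('w2',280,66,45,(48,18,85)); b=meas('w3',300,140,50,(80,40,85)); tri(a,b)
    c=meas('top0',256,181,22,(70,20,130)); tri(b,c)
E
python3 m.py; python3 -c "
import cv2,numpy as np
cv2.imwrite('pics/d.png',cv2.resize(np.hstack([cv2.imread('pics/d_w2.png')[:600,:],cv2.imread('pics/d_w3.png')[:cv2.imread('pics/d_w2.png').shape[0]]]) if 1 else 0,(800,400)))"
```

```text
w2 top [0.5773 0.1637] [ -34.8 -120.9  145.9   59.1] [0.0274 0.0272 0.0274 0.0275]
dish (array([0.57604119, 0.16186577, 0.03660071]), np.float64(0.0014172456570145822))
depth [0.5773 0.1634 0.0904]Traceback (most recent call last):
  File "m.py", line 20, in <module>
    a=meas('w2',280,66,45,(48,18,85)); b=meas('w3',300,140,50,(80,40,85)); tri(a,b)
                                         ~~~~^^^^^^^^^^^^^^^^^^^^^^^^^^^^
  File "m.py", line 7, in meas
    c=max(cv2.findContours(top,0,1)[0],key=cv2.contourArea); rect=cv2.minAreaRect(c)
ValueError: max() iterable argument is empty
[ WARN:0@0.035] global loadsave.cpp:275 findDecoder imread_('pics/d_w3.png'): can't open/read file: check file path/integrity
Traceback (most recent call last):
TypeError: 'NoneType' object is not subscriptable
```

```bash
python3 - <<'E'
from h import *
d=ld('w3'); print(d['image'][128:166:2,297].tolist()); print(d['image'][150,278:320:2].tolist())
E
sed -i 's/(80,40,85)/(75,25,100)/' m.py; python3 m.py; python3 -c "
import cv2,numpy as np
a=[cv2.resize(cv2.imread(f'pics/d_{k}.png'),(400,400)) for k in ('w2','w3')]
cv2.imwrite('pics/d.png',np.hstack(a))"
```

```text
[[56, 59, 72], [48, 48, 65], [44, 49, 68], [48, 52, 74], [46, 53, 78], [54, 65, 99], [57, 70, 107], [57, 72, 108], [58, 71, 110], [57, 72, 109], [56, 70, 109], [61, 74, 112], [60, 74, 111], [60, 74, 112], [60, 74, 109], [56, 67, 100], [57, 66, 95], [84, 108, 136], [108, 148, 183]]
[[100, 138, 170], [109, 141, 169], [77, 90, 113], [55, 66, 99], [56, 68, 102], [58, 71, 108], [57, 71, 109], [59, 73, 110], [59, 74, 111], [60, 72, 111], [61, 74, 111], [60, 74, 111], [61, 74, 111], [58, 73, 112], [61, 74, 113], [62, 76, 114], [55, 66, 101], [56, 59, 79], [148, 149, 155], [212, 213, 215], [215, 215, 217]]
w2 top [0.5773 0.1637] [ -34.8 -120.9  145.9   59.1] [0.0274 0.0272 0.0274 0.0275]
dish (array([0.57604119, 0.16186577, 0.03660071]), np.float64(0.0014172456570145822))
depth [0.5773 0.1634 0.0904]
w3 top [0.5782 0.1627] [ -32.8 -122.6  147.4   56.4] [0.0253 0.0239 0.0257 0.024 ]
dish (array([0.57611307, 0.16021683, 0.03873172]), np.float64(0.00035583611629179477))
depth [0.5784 0.1628 0.0909]
tri [0.57793539 0.16293153 0.0914946 ] 0.0011658426379132782
top0 top [0.5775 0.1625] [ -31.4 -122.6  148.5   57.5] [0.0242 0.0239 0.0242 0.0238]
dish (array([0.57621215, 0.15985737, 0.03919614]), np.float64(0.00036322328759945974))
depth [0.5772 0.1622 0.0914]
tri [0.57790455 0.16270336 0.08812808] 0.00034128928271118296
```

View pics/d.png

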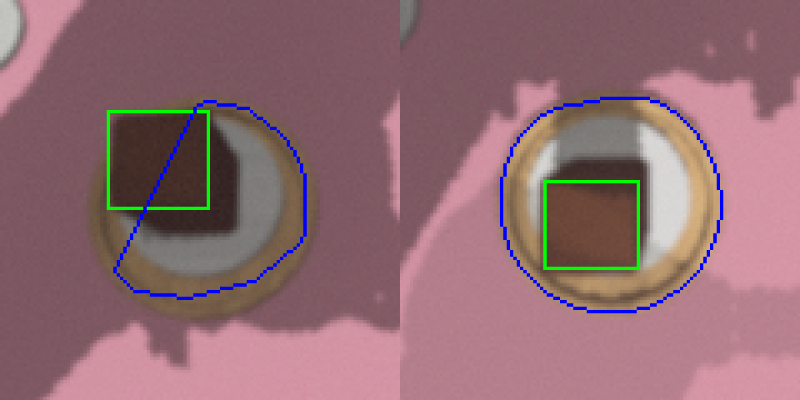

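Emit:
send_rows(commands="0 -0.013 -0.0225 0 0 0;0 -0.013 -0.0225 0 0 0;0 0 0 0 0 0;0.045 0 0 0 0 0;0.03 0 0 0 0 0;0 0 0 0 0 0")

```text
clock: 3.5
tool_pos: [0.5818, 0.1446, 0.1657]
orientation: [1.62, 0.864, -1.631]
force: [-0.7, -0.1, -0.4]
gripper_width: 0.0854
```

```bash
cat > st.py <<'E'
from h import *
import sys
s=sense(); W=Ro.from_rotvec(s['orientation']).as_matrix(); p=s['tool_pos']; print(round(float(s['clock']),2),s['q'].round(2),p.round(4),s['force'].round(1),s['ft_torque'].round(2),round(float(s['gripper_width']),4)); print(W.round(4).tolist())
if len(sys.argv)>3:
    T=np.array(list(map(float,sys.argv[1:4]))); print('to go tool',(W.T@(T-p)).round(4))
# turn to vertical
x=W[:,0]; a=np.cross(x,[0,0,-1]); print('level turn tool',(W.T@a).round(4), 'yaw y',np.degrees(np.arctan2(W[1,1],W[0,1])).round(2))
E
python3 st.py .578 .1628 .062
```

```text
3.5 [ 0.24  0.58 -0.72  1.74  0.45  1.   -1.24] [0.5818 0.1446 0.1657] [-0.7 -0.1 -0.4] [-0.03  0.04  0.04] 0.0854
[[-0.0022, 0.8322, -0.5545], [-0.0088, -0.5545, -0.8321], [-1.0, 0.003, 0.0086]]
to go tool [ 0.1035 -0.0136 -0.0139]
level turn tool [ 0.      0.0086 -0.003 ] yaw y -33.68
```

Emit:
send_rows(commands="0 -0.0135 -0.014 -0.015 0.0085 -0.003;0 0 0 0 0 0;0.03 0 0 0 0 0;0 0 0 0 0 0")

```text
clock: 3.9
tool_pos: [0.5814, 0.1618, 0.14]
orientation: [1.625, 0.875, -1.615]
force: [-0.9, -0.7, -0.3]
gripper_width: 0.0857
```

```bash
python3 st.py .578 .1628 .062; python3 -c "
from h import *
grab('wrist','w4')"
```

```text
3.9 [ 0.2   0.61 -0.71  1.76  0.48  0.94 -1.28] [0.5814 0.1618 0.14  ] [-0.9 -0.7 -0.3] [-0.03  0.05 -0.03] 0.0857
[[0.0058, 0.8375, -0.5463], [0.0001, -0.5463, -0.8376], [-1.0, 0.0048, -0.0033]]
to go tool [ 0.078  -0.0038  0.0013]
level turn tool [ 0.     -0.0033 -0.0048] yaw y -33.12
```

View pics/w4.png

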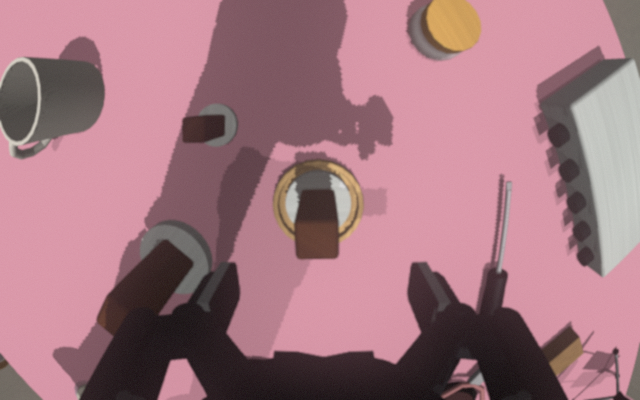

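The handle is at (317,240) between the fingers, which are centred at about 325, so the −4 mm y correction agrees with the view. Descending.

Emit:
send_rows(commands="0.02 -0.004 0.001 -0.01 -0.003 -0.005;0.025 0 0 0 0 0;0.02 0 0 0 0 0;0 0 0 0 0 0")

```text
clock: 4.35
tool_pos: [0.5851, 0.166, 0.0827]
orientation: [1.627, 0.881, -1.598]
force: [-0.3, 0.4, -0.2]
gripper_width: 0.0853
```

```bash
python3 st.py .578 .1628 .062
```

```text
4.35 [ 0.16  0.69 -0.66  1.78  0.55  0.84 -1.32] [0.5851 0.166  0.0827] [-0.3  0.4 -0.2] [-0.01  0.03  0.04] 0.0853
[[0.0156, 0.8432, -0.5373], [0.0039, -0.5374, -0.8433], [-0.9999, 0.0111, -0.0116]]
to go tool [ 0.0206 -0.0045  0.0067]
level turn tool [ 0.     -0.0116 -0.0111] yaw y -32.51
```

Emit:
send_rows(commands="0 -0.0045 0.0067 0 -0.0116 -0.0111;0 0 0 0 0 0;0.01 0 0 0 0 0;0.01 0 0 0 0 0;0 0 0 0 0 0")

```text
clock: 4.85
tool_pos: [0.5799, 0.1634, 0.066]
orientation: [1.618, 0.883, -1.609]
force: [-0.2, 0.4, -0.3]
gripper_width: 0.0855
```

```bash
python3 st.py .578 .1628 .062
```

```text
4.85 [ 0.16  0.71 -0.64  1.79  0.56  0.83 -1.33] [0.5799 0.1634 0.066 ] [-0.2  0.4 -0.3] [ 0.01  0.02 -0.02] 0.0855
[[0.0051, 0.8433, -0.5375], [0.001, -0.5375, -0.8433], [-1.0, 0.0037, -0.0036]]
to go tool [ 0.004  -0.0013  0.0016]
level turn tool [ 0.     -0.0036 -0.0037] yaw y -32.51
```

Close the fingers on it.

Emit:
send_rows(commands="0.004 -0.001 0.0015 0 -0.0036 -0.0037;0 0 0 0 0 0;0 0 0 0 0 0")

```text
clock: 5.15
tool_pos: [0.5781, 0.1627, 0.0613]
orientation: [1.613, 0.886, -1.614]
force: [1.1, -0.4, 0.4]
gripper_width: 0.0854
```

Emit:
send_rows(commands="0 0 0 0 0 0;0 0 0 0 0 0;0 0 0 0 0 0;0 0 0 0 0 0;0 0 0 0 0 0;0 0 0 0 0 0;0 0 0 0 0 0;0 0 0 0 0 0", fingers=-1)

```text
clock: 5.95
tool_pos: [0.5784, 0.163, 0.0618]
orientation: [1.614, 0.886, -1.613]
force: [-0.0, 0.5, -0.1]
gripper_width: 0.0273
```

```bash
python3 st.py .578 .1628 .062
```

```text
5.95 [ 0.16  0.71 -0.64  1.79  0.56  0.82 -1.33] [0.5784 0.163  0.0618] [-0.   0.5 -0.1] [-0.04 -0.02 -0.07] 0.0273
[[-0.0001, 0.8434, -0.5372], [0.0003, -0.5372, -0.8434], [-1.0, -0.0003, -0.0002]]
to go tool [-0.0002 -0.0002  0.0004]
level turn tool [ 0.     -0.0002  0.0003] yaw y -32.5
```

Gripped at 27.3 mm width, with the tool vertical. Lift gently.

Emit:
send_rows(commands="-0.01 0 0 0 0 0;-0.02 0 0 0 0 0;-0.02 0 0 0 0 0;-0.02 0 0 0 0 0;-0.02 0 0 0 0 0;-0.02 0 0 0 0 0;0 0 0 0 0 0;0 0 0 0 0 0")

```text
clock: 6.75
tool_pos: [0.5747, 0.1615, 0.1753]
orientation: [1.606, 0.888, -1.621]
force: [-0.3, -0.6, -2.9]
gripper_width: 0.0275
```

```bash
python3 st.py .5553 -.2081 .17; python3 -c "
from h import *
grab('wrist','w5')"
```

```text
6.75 [ 0.23  0.57 -0.74  1.74  0.44  1.02 -1.24] [0.5747 0.1615 0.1753] [-0.3 -0.6 -2.9] [-0.01 -0.02  0.  ] 0.0275
[[-0.0082, 0.8438, -0.5366], [-0.0022, -0.5367, -0.8438], [-1.0, -0.0057, 0.0062]]
to go tool [0.0062 0.182  0.3223]
level turn tool [-0.      0.0062  0.0057] yaw y -32.46
```

View pics/w5.png

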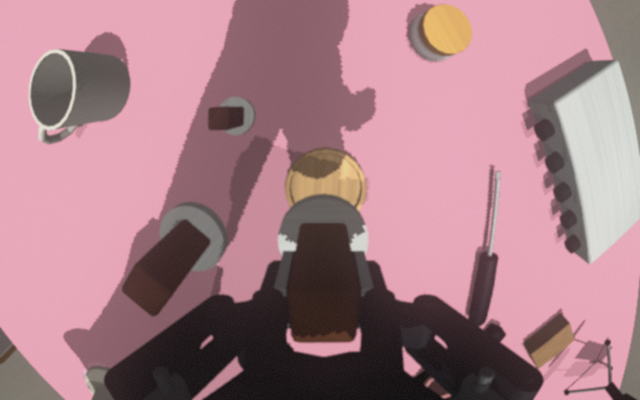

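Emit:
send_rows(commands="0 0.01 0.018 0 0.006 0.006;0 0.02 0.035 0 0 0;0 0.022 0.038 0 0 0;0 0.022 0.038 0 0 0;0 0.022 0.038 0 0 0;0 0.022 0.038 0 0 0;0 0.018 0.032 0 0 0;0 0.01 0.018 0 0 0")

```text
clock: 7.6
tool_pos: [0.5555, -0.1355, 0.1638]
orientation: [1.6, 0.908, -1.616]
force: [0.1, -0.5, -2.6]
gripper_width: 0.0267
```

Emit:
send_rows(commands="0 0 0 0 0 0;0 0 0 0 0 0")

```text
clock: 7.8
tool_pos: [0.553, -0.1405, 0.1608]
orientation: [1.602, 0.905, -1.626]
force: [-0.2, 1.0, -2.8]
gripper_width: 0.0275
```

```bash
python3 st.py .5553 -.2081 .17
```

```text
7.8 [ 0.74  0.54 -0.71  1.81  0.41  0.97 -0.7 ] [ 0.553  -0.1405  0.1608] [-0.2  1.  -2.8] [ 0.05 -0.05  0.01] 0.0275
[[-0.0187, 0.8462, -0.5326], [0.007, -0.5325, -0.8464], [-0.9998, -0.0196, 0.004]]
to go tool [-0.0098  0.0377  0.056 ]
level turn tool [0.     0.004  0.0196] yaw y -32.18
```

Emit:
send_rows(commands="0 0.0125 0.0187 0 0.004 0.0196;0 0.0125 0.0187 0 0 0;0 0.0125 0.0187 0 0 0;0 0 0 0 0 0;0 0 0 0 0 0")

```text
clock: 8.3
tool_pos: [0.5551, -0.1987, 0.1574]
orientation: [1.603, 0.906, -1.602]
force: [0.3, 0.9, -2.8]
gripper_width: 0.0274
```

```bash
python3 st.py .5553 -.2081 .13;python3 -c "
from h import *
grab('wrist','w6')"
```

```text
8.3 [ 0.82  0.57 -0.7   1.77  0.42  0.96 -0.59] [ 0.5551 -0.1987  0.1574] [ 0.3  0.9 -2.8] [ 0.07 -0.06 -0.01] 0.0274
[[-0.0032, 0.8534, -0.5212], [0.0068, -0.5211, -0.8534], [-1.0, -0.0063, -0.0041]]
to go tool [0.0273 0.0053 0.008 ]
level turn tool [-0.     -0.0041  0.0063] yaw y -31.41
```

View pics/w6.png

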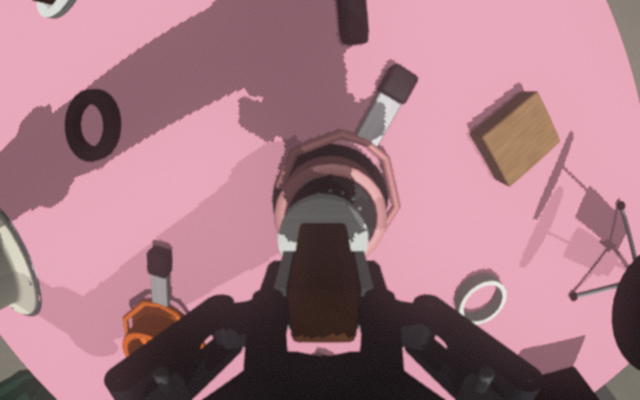

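The presser hangs over the cup mouth, with its disc at (323,235) and the cup's far rim at (340,165). Centring, levelling and going down to just above the cover.

Emit:
send_rows(commands="0.005 0.0053 0.008 -0.01 -0.004 0.0063;0 0 0 0 0 0;0.01 0 0 0 0 0;0.01 0 0 0 0 0;0 0 0 0 0 0;0 0 0 0 0 0")

```text
clock: 8.95
tool_pos: [0.5554, -0.2042, 0.1292]
orientation: [1.588, 0.911, -1.589]
force: [-0.0, 0.3, -2.7]
gripper_width: 0.0274
```

```bash
python3 st.py .5553 -.2081 .118;python3 -c "
from h import *
d=grab('scene','s7');d=d['image']; e=grab('wrist','w7')['image']
cv2.imwrite('pics/s7c.png',np.hstack([cv2.resize(d[100:220,200:320],None,fx=3.3,fy=3.3),cv2.resize(e[120:320,230:430],(396,396))]))"
```

```text
8.95 [ 0.81  0.6  -0.68  1.79  0.46  0.91 -0.6 ] [ 0.5554 -0.2042  0.1292] [-0.   0.3 -2.7] [0.01 0.03 0.01] 0.0274
[[-0.0011, 0.8625, -0.5061], [0.0012, -0.5061, -0.8625], [-1.0, -0.0015, -0.0005]]
to go tool [0.0112 0.0019 0.0034]
level turn tool [-0.     -0.0005  0.0015] yaw y -30.4
```

View pics/s7c.png

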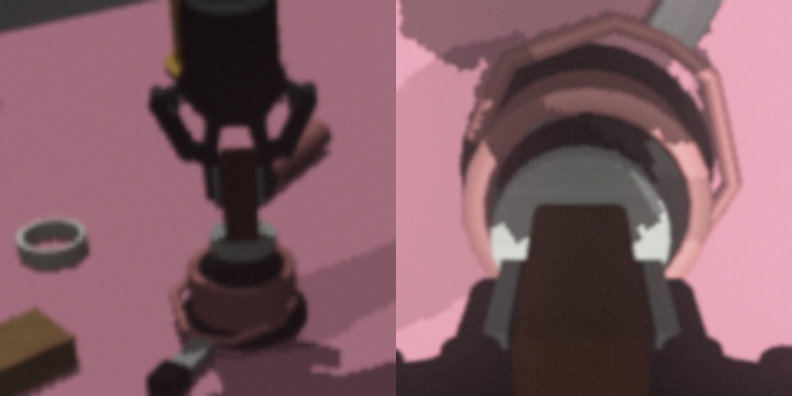

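Centred. Correct 2–3 mm and approach at about 10 mm/s.

Emit:
send_rows(commands="0 0.002 0.0034 0.007 0 0.001;0.002 0 0 0 0 0;0.002 0 0 0 0 0;0.002 0 0 0 0 0;0.001 0 0 0 0 0;0.001 0 0 0 0 0;0 0 0 0 0 0")

```text
clock: 9.75
tool_pos: [0.5561, -0.2093, 0.1218]
orientation: [1.595, 0.903, -1.593]
force: [-0.0, 0.9, -3.0]
gripper_width: 0.0271
```

```bash
python3 st.py .5553 -.2081 .11
```

```text
9.75 [ 0.81  0.61 -0.67  1.79  0.47  0.9  -0.6 ] [ 0.5561 -0.2093  0.1218] [-0.   0.9 -3. ] [ 0.04  0.01 -0.01] 0.0271
[[0.0017, 0.8581, -0.5135], [-0.0005, -0.5135, -0.8581], [-1.0, 0.0017, -0.0005]]
to go tool [ 0.0118 -0.0013 -0.0006]
level turn tool [ 0.     -0.0005 -0.0017] yaw y -30.9
```

Emit:
send_rows(commands="0.001 -0.001 -0.0005 0 0 -0.001;0.001 0 0 0 0 0;0.001 0 0 0 0 0;0.001 0 0 0 0 0;0.001 0 0 0 0 0;0.001 0 0 0 0 0;0.001 0 0 0 0 0;0.001 0 0 0 0 0")

```text
clock: 10.55
tool_pos: [0.5557, -0.2082, 0.1133]
orientation: [1.595, 0.904, -1.593]
force: [1.2, 0.4, -2.6]
gripper_width: 0.0274
```

Emit:
send_rows(commands="0.001 0 0 0 0 0;0.001 0 0 0 0 0;0.001 0 0 0 0 0;0.001 0 0 0 0 0;0.001 0 0 0 0 0;0.001 0 0 0 0 0")

```text
clock: 11.15
tool_pos: [0.5558, -0.2082, 0.1077]
orientation: [1.594, 0.903, -1.593]
force: [-1.1, 0.2, 1.3]
gripper_width: 0.0274
```

```bash
python3 st.py .5553 -.2081 .10
```

```text
11.15 [ 0.8   0.63 -0.65  1.8   0.49  0.88 -0.62] [ 0.5558 -0.2082  0.1077] [-1.1  0.2  1.3] [0.09 0.42 0.05] 0.0274
[[0.0011, 0.8582, -0.5133], [-0.0006, -0.5133, -0.8582], [-1.0, 0.0013, -0.0001]]
to go tool [ 0.0077 -0.0005  0.0002]
level turn tool [ 0.     -0.0001 -0.0013] yaw y -30.88
```

Emit:
send_rows(commands="0.001 0 0 0 0 0;0.001 0 0 0 0 0;0.001 0 0 0 0 0;0.001 0 0 0 0 0")

```text
clock: 11.55
tool_pos: [0.5561, -0.2081, 0.105]
orientation: [1.594, 0.902, -1.593]
force: [-2.2, 0.5, 3.5]
gripper_width: 0.0273
```

Emit:
send_rows(commands="0.001 0 0 0 0 0;0.001 0 0 0 0 0;0.001 0 0 0 0 0")

```text
clock: 11.85
tool_pos: [0.5561, -0.2081, 0.1032]
orientation: [1.593, 0.901, -1.594]
force: [-3.9, 1.3, 8.1]
gripper_width: 0.0275
```

```bash
python3 st.py .5553 -.2081 .10
```

```text
11.85 [ 0.8   0.64 -0.65  1.8   0.49  0.87 -0.62] [ 0.5561 -0.2081  0.1032] [-3.9  1.3  8.1] [ 0.21  1.01 -0.04] 0.0275
[[0.0012, 0.8583, -0.5132], [-0.0026, -0.5132, -0.8583], [-1.0, 0.0024, 0.0016]]
to go tool [ 0.0032 -0.0007  0.0004]
level turn tool [ 0.      0.0016 -0.0024] yaw y -30.88
```

Contact builds: about 11 N net vertical, plus a −4 N side force. Ease back in x while continuing.

Emit:
send_rows(commands="0.001 -0.0007 0.0005 0 0.001 -0.002;0.001 -0.0004 0.0002 0 0 0")

```text
clock: 12.05
tool_pos: [0.556, -0.2082, 0.1027]
orientation: [1.594, 0.901, -1.592]
force: [-4.1, 0.7, 8.0]
gripper_width: 0.0272
```

```bash
python3 st.py .5553 -.2081 .10;python3 -c "
from h import *
e=grab('wrist','w8')['image']; d=grab('scene','s8')['image']
cv2.imwrite('pics/s8c.png',np.hstack([cv2.resize(d[100:220,200:320],None,fx=3.3,fy=3.3),cv2.resize(e[120:320,230:430],(396,396))]))"
```

```text
12.05 [ 0.8   0.64 -0.65  1.8   0.49  0.87 -0.62] [ 0.556  -0.2082  0.1027] [-4.1  0.7  8. ] [ 0.23  0.96 -0.01] 0.0272
[[0.0023, 0.8583, -0.5131], [-0.0016, -0.5131, -0.8583], [-1.0, 0.0028, 0.0002]]
to go tool [ 0.0027 -0.0007  0.0003]
level turn tool [ 0.      0.0002 -0.0028] yaw y -30.87
```

View pics/s8c.png

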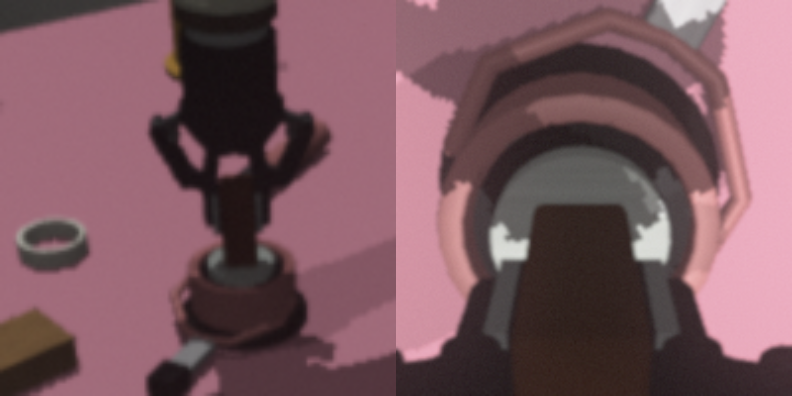

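Force is roughly proportional to the step under load, so 1 mm steps cap near 11 N. Step a bit larger with an x bias.

Emit:
send_rows(commands="0.0014 -0.0007 0.0004 0 0 -0.002;0.0014 -0.0007 0.0004 0 0 0")

```text
clock: 12.35
tool_pos: [0.556, -0.2082, 0.1016]
orientation: [1.595, 0.901, -1.591]
force: [-3.3, 0.6, 8.1]
gripper_width: 0.0274
```

```bash
python3 st.py .5553 -.2081 .10
```

```text
12.35 [ 0.8   0.64 -0.65  1.8   0.49  0.86 -0.62] [ 0.556  -0.2082  0.1016] [-3.3  0.6  8.1] [ 0.3   0.76 -0.03] 0.0274
[[0.0035, 0.8584, -0.513], [-0.0018, -0.513, -0.8584], [-1.0, 0.0039, -0.0003]]
to go tool [ 0.0016 -0.0006  0.0002]
level turn tool [ 0.     -0.0003 -0.0039] yaw y -30.87
```

Emit:
send_rows(commands="0.0014 -0.0009 0.0005 0 0 -0.004;0.0014 -0.0009 0.0005 0 0 -0.002;0.0014 -0.0009 0.0005 0 0 -0.002")

```text
clock: 12.65
tool_pos: [0.556, -0.2083, 0.1005]
orientation: [1.596, 0.903, -1.591]
force: [-2.9, 1.3, 8.5]
gripper_width: 0.0273
```

```bash
python3 st.py .5553 -.2081 .10
```

```text
12.65 [ 0.8   0.64 -0.65  1.8   0.49  0.86 -0.62] [ 0.556  -0.2083  0.1005] [-2.9  1.3  8.5] [0.15 0.58 0.  ] 0.0273
[[0.0027, 0.8585, -0.5128], [0.0003, -0.5128, -0.8585], [-1.0, 0.0021, -0.0017]]
to go tool [ 0.0005 -0.0007  0.0002]
level turn tool [-0.     -0.0017 -0.0021] yaw y -30.85
```

Emit:
send_rows(commands="0.0014 -0.0009 0.0005 0 -0.001 -0.003;0.0014 -0.0009 0.0005 0 0 -0.002;0.0014 -0.0009 0.0005 0 0 -0.002")

```text
clock: 12.95
tool_pos: [0.556, -0.2083, 0.0995]
orientation: [1.596, 0.905, -1.591]
force: [-2.5, 0.5, 9.5]
gripper_width: 0.0275
```

Emit:
send_rows(commands="0.0014 -0.0009 0.0005 0 0 -0.002;0.0014 -0.0009 0.0005 0 0 -0.002;0.0014 -0.0009 0.0005 0 0 -0.002")

```text
clock: 13.25
tool_pos: [0.556, -0.2084, 0.0989]
orientation: [1.597, 0.905, -1.591]
force: [-3.9, 0.9, 11.6]
gripper_width: 0.0271
```

```bash
python3 st.py .5553 -.2081 .09
```

```text
13.25 [ 0.8   0.64 -0.65  1.8   0.49  0.86 -0.62] [ 0.556  -0.2084  0.0989] [-3.9  0.9 11.6] [ 0.21  0.89 -0.02] 0.0271
[[0.0025, 0.8587, -0.5125], [0.002, -0.5125, -0.8587], [-1.0, 0.0012, -0.003]]
to go tool [ 0.0089 -0.0007  0.0001]
level turn tool [ 0.     -0.003  -0.0012] yaw y -30.83
```

Emit:
send_rows(commands="0.0017 -0.001 0.0006 0 -0.003 -0.001;0.0017 -0.001 0.0006 0 -0.002 -0.001")

```text
clock: 13.45
tool_pos: [0.556, -0.2082, 0.0981]
orientation: [1.593, 0.901, -1.591]
force: [-2.3, 1.6, 5.9]
gripper_width: 0.0274
```

Emit:
send_rows(commands="0.0017 -0.001 0.0006 0 -0.002 -0.001;0.0017 -0.001 0.0006 0 -0.002 -0.001")

```text
clock: 13.65
tool_pos: [0.5559, -0.2079, 0.0966]
orientation: [1.591, 0.898, -1.591]
force: [-2.7, 1.0, 6.2]
gripper_width: 0.0274
```

```bash
python3 st.py .5553 -.2081 .09
```

```text
13.65 [ 0.79  0.64 -0.64  1.81  0.5   0.85 -0.63] [ 0.5559 -0.2079  0.0966] [-2.7  1.   6.2] [ 0.27  0.45 -0.04] 0.0274
[[0.0034, 0.859, -0.512], [-0.0058, -0.512, -0.859], [-1.0, 0.0059, 0.0033]]
to go tool [ 0.0066 -0.0005  0.0004]
level turn tool [-0.      0.0033 -0.0059] yaw y -30.79
```

The force dropped from about 14 to 9 N, so the catches seem to have been passed. On gently, levelling.

Emit:
send_rows(commands="0.0013 -0.0007 0.0004 0 0.003 -0.005;0.0013 -0.0007 0.0004 0 0.001 -0.002")

```text
clock: 13.85
tool_pos: [0.556, -0.2083, 0.0956]
orientation: [1.594, 0.904, -1.591]
force: [-3.6, 0.6, 7.8]
gripper_width: 0.027
```

Emit:
send_rows(commands="0.0013 -0.0007 0.0004 0 0.001 -0.002;0.0013 -0.0007 0.0004 0 0 -0.002")

```text
clock: 14.05
tool_pos: [0.5559, -0.2084, 0.0947]
orientation: [1.596, 0.905, -1.59]
force: [-2.5, 1.6, 7.2]
gripper_width: 0.0274
```

```bash
python3 st.py .5553 -.2081 .09
```

```text
14.05 [ 0.8   0.65 -0.64  1.8   0.5   0.85 -0.62] [ 0.5559 -0.2084  0.0947] [-2.5  1.6  7.2] [ 0.23  0.62 -0.03] 0.0274
[[0.0026, 0.8591, -0.5118], [0.0016, -0.5118, -0.8591], [-1.0, 0.0014, -0.0027]]
to go tool [ 0.0047 -0.0007  0.0001]
level turn tool [-0.     -0.0027 -0.0014] yaw y -30.79
```

Emit:
send_rows(commands="0.0013 -0.0007 0.0004 0 -0.001 -0.001;0.0013 -0.0007 0.0004 0 -0.001 -0.001")

```text
clock: 14.25
tool_pos: [0.5559, -0.2083, 0.0937]
orientation: [1.595, 0.904, -1.59]
force: [-2.8, 0.8, 7.4]
gripper_width: 0.0273
```

Emit:
send_rows(commands="0.0013 -0.0007 0.0004 0 0 -0.002;0.0013 -0.0007 0.0004 0 0 -0.002")

```text
clock: 14.45
tool_pos: [0.556, -0.2084, 0.0928]
orientation: [1.595, 0.905, -1.59]
force: [-1.6, 0.2, 4.3]
gripper_width: 0.0272
```

```bash
python3 st.py .5553 -.2081 .09
```

```text
14.45 [ 0.79  0.65 -0.64  1.81  0.5   0.85 -0.63] [ 0.556  -0.2084  0.0928] [-1.6  0.2  4.3] [0.06 0.48 0.  ] 0.0272
[[0.0026, 0.8591, -0.5118], [0.001, -0.5118, -0.8591], [-1.0, 0.0017, -0.0022]]
to go tool [ 0.0028 -0.0007  0.0001]
level turn tool [ 0.     -0.0022 -0.0017] yaw y -30.78
```

Emit:
send_rows(commands="0.0013 -0.0005 0.0003 0 -0.001 -0.001;0.0013 -0.0005 0.0003 0 -0.001 -0.001")

```text
clock: 14.65
tool_pos: [0.556, -0.2083, 0.0915]
orientation: [1.594, 0.904, -1.591]
force: [-2.7, 0.5, 9.8]
gripper_width: 0.0277
```

Emit:
send_rows(commands="0.0013 -0.0005 0.0003 0 -0.001 -0.001;0.0013 -0.0005 0.0003 0 -0.001 -0.001")

```text
clock: 14.85
tool_pos: [0.5561, -0.2082, 0.0913]
orientation: [1.592, 0.902, -1.592]
force: [-5.6, 1.9, 13.2]
gripper_width: 0.0272
```

```bash
python3 st.py .5553 -.2081 .09
```

```text
14.85 [ 0.79  0.65 -0.64  1.81  0.51  0.85 -0.63] [ 0.5561 -0.2082  0.0913] [-5.6  1.9 13.2] [ 0.31  1.17 -0.07] 0.0272
[[0.0012, 0.859, -0.5119], [-0.0023, -0.5119, -0.859], [-1.0, 0.0022, 0.0014]]
to go tool [ 0.0013 -0.0007  0.0003]
level turn tool [ 0.      0.0014 -0.0022] yaw y -30.79
```

The stop is hard at TCP z≈0.0913: no travel while the force rises to about 16 N. Raise the push to about 22 N and hold.

Emit:
send_rows(commands="0.0016 -0.0008 0.0005 0 0.001 -0.002;0.0016 -0.0008 0.0005 0 0.001 -0.002")

```text
clock: 15.05
tool_pos: [0.5561, -0.2082, 0.0913]
orientation: [1.594, 0.904, -1.591]
force: [-5.0, 2.0, 13.6]
gripper_width: 0.0276
```

```bash
python3 st.py .5553 -.2081 .09
```

```text
15.05 [ 0.79  0.65 -0.64  1.81  0.51  0.85 -0.63] [ 0.5561 -0.2082  0.0913] [-5.   2.  13.6] [ 0.3   1.16 -0.06] 0.0276
[[0.0019, 0.8592, -0.5117], [-0.0006, -0.5117, -0.8592], [-1.0, 0.0019, -0.0004]]
to go tool [ 0.0013 -0.0007  0.0003]
level turn tool [ 0.     -0.0004 -0.0019] yaw y -30.77
```

Emit:
send_rows(commands="0.0021 -0.0009 0.0005 0 0 -0.002;0.0021 -0.0009 0.0005 0 0 -0.002;0.0021 -0.0009 0.0005 0 0 -0.002")

```text
clock: 15.35
tool_pos: [0.5561, -0.2082, 0.0913]
orientation: [1.593, 0.903, -1.591]
force: [-5.3, 0.9, 17.0]
gripper_width: 0.0273
```

```bash
python3 st.py .5553 -.2081 .09
```

```text
15.35 [ 0.79  0.65 -0.64  1.81  0.51  0.85 -0.63] [ 0.5561 -0.2082  0.0913] [-5.3  0.9 17. ] [ 0.39  1.37 -0.07] 0.0273
[[0.0018, 0.8592, -0.5117], [-0.0013, -0.5116, -0.8592], [-1.0, 0.0022, 0.0002]]
to go tool [ 0.0013 -0.0007  0.0003]
level turn tool [-0.      0.0002 -0.0022] yaw y -30.77
```

Emit:
send_rows(commands="0.0024 -0.0009 0.0005 0 0 -0.002;0.0024 -0.0009 0.0005 0 0 -0.002;0.0024 -0.0009 0.0005 0 0 -0.002;0.0024 -0.0009 0.0005 0 0 -0.002")

```text
clock: 15.75
tool_pos: [0.5561, -0.2081, 0.0912]
orientation: [1.592, 0.902, -1.592]
force: [-5.9, 2.4, 19.4]
gripper_width: 0.0277
```

```bash
python3 st.py .5553 -.2081 .09; python3 -c "
from h import *
e=grab('wrist','w9')['image']; d=grab('scene','s9')['image']
cv2.imwrite('pics/s9c.png',np.hstack([cv2.resize(d[100:220,200:320],None,fx=3.3,fy=3.3),cv2.resize(e[120:320,230:430],(396,396))]))"
```

```text
15.75 [ 0.79  0.65 -0.64  1.81  0.51  0.85 -0.63] [ 0.5561 -0.2081  0.0912] [-5.9  2.4 19.4] [ 0.52  1.62 -0.06] 0.0277
[[0.0015, 0.8592, -0.5116], [-0.0032, -0.5116, -0.8592], [-1.0, 0.0029, 0.002]]
to go tool [ 0.0012 -0.0007  0.0004]
level turn tool [-0.      0.002  -0.0029] yaw y -30.77
```

View pics/s9c.png

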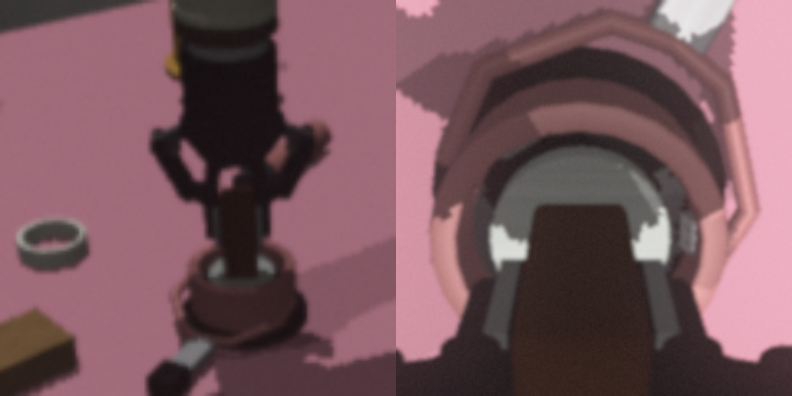

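Held at about 22 N vertical net with no further travel; the disc is deep in the cup, one catch shows at the right, and the presser has not slipped in the jaws. Back out.

Emit:
send_rows(commands="0 0 0 0 0.002 -0.003;-0.003 0 0 0 0 0;-0.008 0 0 0 0 0;-0.015 0 0 0 0 0;-0.02 0 0 0 0 0;-0.02 0 0 0 0 0;-0.02 0 0 0 0 0;-0.01 0 0 0 0 0")

```text
clock: 16.65
tool_pos: [0.5555, -0.2075, 0.1912]
orientation: [1.593, 0.909, -1.593]
force: [0.2, -0.4, -2.5]
gripper_width: 0.0275
```

```bash
python3 st.py .575 .16 .18
```

```text
16.65 [ 0.85  0.53 -0.72  1.74  0.4   1.02 -0.55] [ 0.5555 -0.2075  0.1912] [ 0.2 -0.4 -2.5] [ 0.02 -0.03  0.01] 0.0275
[[-0.0012, 0.8597, -0.5107], [0.0026, -0.5107, -0.8597], [-1.0, -0.0023, -0.0016]]
to go tool [ 0.0122 -0.1709 -0.3259]
level turn tool [ 0.     -0.0016  0.0023] yaw y -30.71
```

Emit:
send_rows(commands="0 -0.01 -0.02 0 -0.001 0.002;0 -0.02 -0.037 0 0 0;0 -0.02 -0.037 0 0 0;0 -0.02 -0.037 0 0 0;0 -0.02 -0.037 0 0 0;0 -0.01 -0.02 0 0 0;0 0 0 0 0 0;0 0 0 0 0 0")

```text
clock: 17.45
tool_pos: [0.568, 0.0098, 0.1951]
orientation: [1.599, 0.898, -1.589]
force: [0.0, -0.8, -3.8]
gripper_width: 0.0272
```

```bash
python3 st.py .5765 .1613 .16; python3 -c "
from h import *
e=grab('top','t10'); d=grab('scene','s10'); o=ld('top0')
cv2.imwrite('pics/s10c.png',np.hstack([cv2.resize(d['image'][140:220,230:310],(390,390)),cv2.resize(e['image'][145:215,370:440],(390,390))]))
def cd(x,u,v,r=8): 
    return np.array([dep(x,a,b)[2] for a in range(u-r,u+r+1) for b in range(v-r,v+r+1) if x['depth'][b,a]>0])
u,v=407,182
print(np.median(cd(o,u,v)),np.median(cd(e,u,v)))
for (a,b) in [(-7,0),(7,0),(0,-7),(0,7)]: print(a,b,np.median(cd(o,u+a,v+b,3)),np.median(cd(e,u+a,v+b,3)))
"
```

```text
17.45 [ 0.53  0.49 -0.76  1.81  0.4   1.   -0.94] [0.568  0.0098 0.1951] [ 0.  -0.8 -3.8] [-0.12  0.05 -0.04] 0.0272
[[0.007, 0.8571, -0.515], [-0.0016, -0.515, -0.8572], [-1.0, 0.0068, -0.0022]]
to go tool [ 0.0349 -0.071  -0.1342]
level turn tool [-0.     -0.0022 -0.0068] yaw y -31.0
0.05411515800649247 0.037414032970847666
-7 0 0.05407548216052804 0.03752540709640395
7 0 0.054681235093721914 0.03805292642455271
0 -7 0.05388907081118832 0.037923540521495935
0 7 0.054348420300385336 0.0372011992990251
```

View pics/s10c.png

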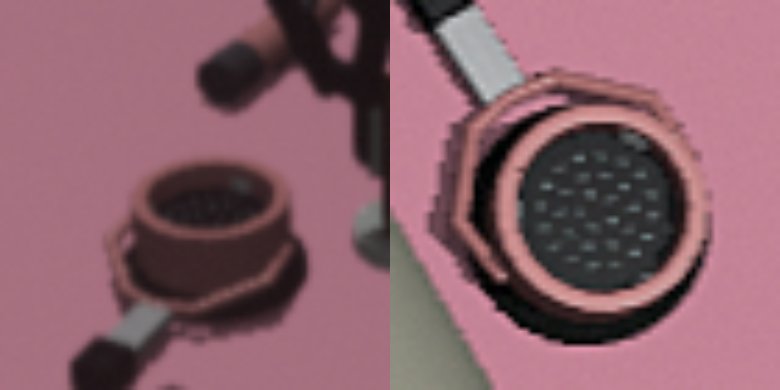

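The cover lies deep and level in both views: its top is 16.7 mm lower, the edges agree within 1 mm, and a catch shows over its edge. Now the return to the dish.

Emit:
send_rows(commands="0 -0.01 -0.02 0 -0.002 -0.0068;0 -0.017 -0.032 0 0 0;0 -0.017 -0.032 0 0 0;0 -0.014 -0.026 0 0 0;0 -0.008 -0.016 0 0 0;0 0 0 0 0 0;0 0 0 0 0 0")

```text
clock: 18.25
tool_pos: [0.5811, 0.1375, 0.1924]
orientation: [1.608, 0.879, -1.618]
force: [0.6, -0.4, -3.1]
gripper_width: 0.0273
```

```bash
python3 st.py .577 .1612 .15
```

```text
18.25 [ 0.28  0.55 -0.75  1.73  0.43  1.04 -1.2 ] [0.5811 0.1375 0.1924] [ 0.6 -0.4 -3.1] [-0.12 -0.03 -0.05] 0.0273
[[-0.0027, 0.8425, -0.5386], [-0.0071, -0.5386, -0.8425], [-1.0, 0.0016, 0.0074]]
to go tool [ 0.0422 -0.0163 -0.0181]
level turn tool [ 0.      0.0074 -0.0016] yaw y -32.59
```

Emit:
send_rows(commands="0 -0.008 -0.009 0 0.007 -0.0016;0 -0.008 -0.009 0 0 0;0 0 0 0 0 0;0.02 0 0 0 0 0;0.02 0 0 0 0 0;0 0 0 0 0 0")

```text
clock: 18.85
tool_pos: [0.5787, 0.1566, 0.1517]
orientation: [1.62, 0.875, -1.62]
force: [-0.3, -0.2, -3.5]
gripper_width: 0.0273
```

```bash
python3 st.py .577 .1612 .085; python3 -c "
from h import *
grab('wrist','w11')"
```

```text
18.85 [ 0.23  0.6  -0.73  1.76  0.47  0.97 -1.27] [0.5787 0.1566 0.1517] [-0.3 -0.2 -3.5] [-0.08  0.06  0.  ] 0.0273
[[0.0015, 0.8378, -0.546], [-0.003, -0.546, -0.8378], [-1.0, 0.0029, 0.0016]]
to go tool [ 0.0667 -0.0042 -0.003 ]
level turn tool [-0.      0.0016 -0.0029] yaw y -33.09
```

View pics/w11.png

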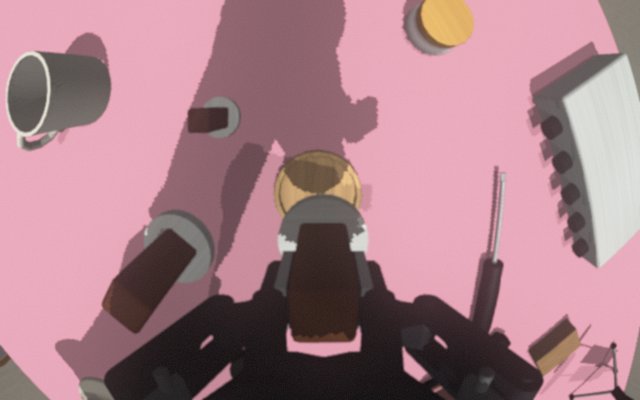

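The dish at (318,188) sits slightly left of the disc at (323,235), which matches the −4 mm y correction. Lowering in steps.

Emit:
send_rows(commands="0 -0.004 -0.003 0 0.0016 -0.003;0.01 0 0 0 0 0;0.01 0 0 0 0 0;0.01 0 0 0 0 0;0.01 0 0 0 0 0;0 0 0 0 0 0;0 0 0 0 0 0")

```text
clock: 19.6
tool_pos: [0.5795, 0.1624, 0.1123]
orientation: [1.625, 0.877, -1.616]
force: [-0.3, -0.2, -2.8]
gripper_width: 0.0275
```

```bash
python3 st.py .577 .1612 .085
```

```text
19.6 [ 0.19  0.65 -0.69  1.78  0.52  0.9  -1.31] [0.5795 0.1624 0.1123] [-0.3 -0.2 -2.8] [0.05 0.01 0.01] 0.0275
[[0.005, 0.8374, -0.5465], [0.0015, -0.5465, -0.8375], [-1.0, 0.0034, -0.004]]
to go tool [ 0.0272 -0.0015  0.0025]
level turn tool [-0.     -0.004  -0.0034] yaw y -33.13
```

Emit:
send_rows(commands="0 -0.002 0.003 0 -0.004 -0.0034;0.01 0 0 0 0 0;0.01 0 0 0 0 0;0.01 0 0 0 0 0;0 0 0 0 0 0")

```text
clock: 20.1
tool_pos: [0.5763, 0.1607, 0.0802]
orientation: [1.621, 0.877, -1.621]
force: [-0.9, -1.1, -2.1]
gripper_width: 0.0276
```

```bash
python3 st.py .577 .1612 .062;  python3 -c "
from h import *
e=grab('wrist','w12')['image'];d=grab('scene','s12')['image'];
cv2.imwrite('pics/s12c.png',np.hstack([cv2.resize(d[190:310,290:410],None,fx=3.3,fy=3.3),cv2.resize(e[120:320,230:430],(396,396))]))"
```

```text
20.1 [ 0.18  0.69 -0.67  1.8   0.55  0.85 -1.33] [0.5763 0.1607 0.0802] [-0.9 -1.1 -2.1] [-0.03  0.04 -0.01] 0.0276
[[0.0004, 0.8373, -0.5468], [-0.0001, -0.5468, -0.8373], [-1.0, 0.0004, -0.0001]]
to go tool [ 0.0182  0.0003 -0.0008]
level turn tool [-0.     -0.0001 -0.0004] yaw y -33.15
```

View pics/s12c.png

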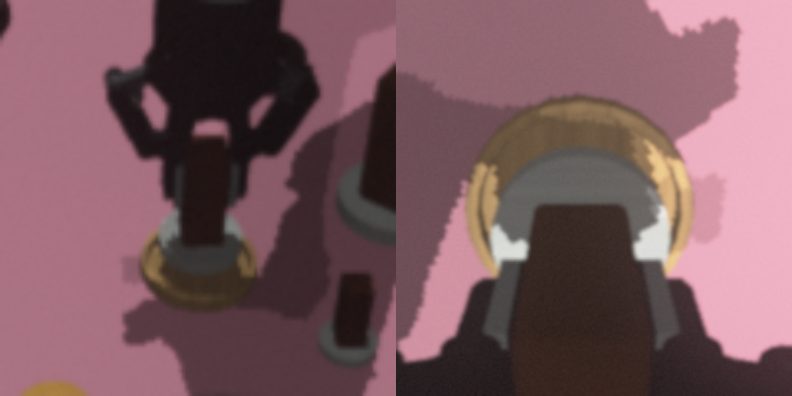

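The view shows the disc centred over the dish in both pictures. Continuing down slowly, feeling for the floor.

Emit:
send_rows(commands="0.004 0 0 0 0 0;0.004 0 0 0 0 0;0.003 0 0 0 0 0;0.002 0 0 0 0 0;0.001 0 0 0 0 0;0 0 0 0 0 0")

```text
clock: 20.8
tool_pos: [0.5781, 0.1617, 0.0673]
orientation: [1.625, 0.877, -1.617]
force: [0.1, -0.2, -2.4]
gripper_width: 0.0272
```

```bash
python3 st.py .577 .1612 .062
```

```text
20.8 [ 0.17  0.71 -0.65  1.8   0.57  0.83 -1.34] [0.5781 0.1617 0.0673] [ 0.1 -0.2 -2.4] [ 0.06 -0.   -0.03] 0.0272
[[0.0042, 0.8373, -0.5467], [0.0012, -0.5467, -0.8374], [-1.0, 0.0028, -0.0033]]
to go tool [ 0.0053 -0.0006  0.0011]
level turn tool [-0.     -0.0033 -0.0028] yaw y -33.14
```

Emit:
send_rows(commands="0.001 -0.0006 0.0011 0 -0.0033 -0.0028;0.001 0 0 0 0 0;0.001 0 0 0 0 0;0.001 0 0 0 0 0;0.001 0 0 0 0 0;0.0005 0 0 0 0 0;0 0 0 0 0 0")

```text
clock: 21.5
tool_pos: [0.5772, 0.1612, 0.0618]
orientation: [1.622, 0.877, -1.621]
force: [-0.1, -0.5, -2.1]
gripper_width: 0.0274
```

```bash
python3 st.py .577 .1612 .062
```

```text
21.5 [ 0.16  0.71 -0.65  1.8   0.57  0.82 -1.35] [0.5772 0.1612 0.0618] [-0.1 -0.5 -2.1] [-0.09  0.04 -0.02] 0.0274
[[0.0005, 0.8373, -0.5467], [0.0001, -0.5467, -0.8373], [-1.0, 0.0004, -0.0004]]
to go tool [-0.0002 -0.0002  0.0002]
level turn tool [-0.     -0.0004 -0.0004] yaw y -33.14
```

Emit:
send_rows(commands="0.0006 0 0 0 0 0;0.0006 0 0 0 0 0;0.0006 0 0 0 0 0")

```text
clock: 21.8
tool_pos: [0.5773, 0.1613, 0.0618]
orientation: [1.621, 0.876, -1.62]
force: [-3.1, -0.5, 5.4]
gripper_width: 0.027
```

```bash
python3 st.py .577 .1612 .062
```

```text
21.8 [ 0.16  0.71 -0.65  1.8   0.57  0.82 -1.35] [0.5773 0.1613 0.0618] [-3.1 -0.5  5.4] [-0.36  0.63 -0.06] 0.027
[[0.0009, 0.8373, -0.5467], [-0.0011, -0.5467, -0.8373], [-1.0, 0.0014, 0.0004]]
to go tool [-0.0002 -0.0001  0.0003]
level turn tool [ 0.      0.0004 -0.0014] yaw y -33.14
```

It is on the floor at the original height (0.0618), so the presser did not slip in the jaws. Relax the push and open.

Emit:
send_rows(commands="0 0 0 0 0 0;0 0 0 0 0 0")

```text
clock: 22.0
tool_pos: [0.5773, 0.1614, 0.0618]
orientation: [1.621, 0.876, -1.62]
force: [-1.1, -0.8, 1.4]
gripper_width: 0.0275
```

Emit:
send_rows(commands="0 0 0 0 0 0;0 0 0 0 0 0;0 0 0 0 0 0;0 0 0 0 0 0;0 0 0 0 0 0;0 0 0 0 0 0;0 0 0 0 0 0;0 0 0 0 0 0", fingers=1)

```text
clock: 22.8
tool_pos: [0.579, 0.1621, 0.0621]
orientation: [1.625, 0.876, -1.617]
force: [0.4, -0.6, 0.1]
gripper_width: 0.0852
```

```bash
python3 st.py .577 .1612 .062
```

```text
22.8 [ 0.16  0.71 -0.65  1.8   0.57  0.82 -1.35] [0.579  0.1621 0.0621] [ 0.4 -0.6  0.1] [-0.   -0.01 -0.05] 0.0852
[[0.0044, 0.8373, -0.5467], [0.001, -0.5467, -0.8373], [-1.0, 0.0032, -0.0032]]
to go tool [ 0.0001 -0.0012  0.0019]
level turn tool [ 0.     -0.0032 -0.0032] yaw y -33.14
```

Emit:
send_rows(commands="-0.01 0 0 0 0 0;-0.02 0 0 0 0 0;-0.03 0 0 0 0 0;-0.03 0 0 0 0 0;-0.03 0 0 0 0 0;-0.02 0 0 0 0 0;0 0 0 0 0 0;0 0 0 0 0 0")

```text
clock: 23.6
tool_pos: [0.5777, 0.1626, 0.211]
orientation: [1.624, 0.877, -1.615]
force: [-0.3, -0.7, -0.8]
gripper_width: 0.0853
```

Emit:
send_rows(commands="0 0.02 0.04 0 0 0;0 0.02 0.04 0 0 0;0 0.01 0.02 0 0 0;0 0 0 0 0 0;0 0 0 0 0 0")

```text
clock: 24.1
tool_pos: [0.5616, 0.0503, 0.2061]
orientation: [1.617, 0.886, -1.618]
force: [-0.6, -0.2, -0.4]
gripper_width: 0.0854
```

```bash
python3 st.py;  python3 -c "
from h import *
w=grab('wrist','w13');d=grab('scene','s13')['image'];t=grab('top','t13')
cv2.imwrite('pics/s13c.png',np.hstack([cv2.resize(d[190:310,290:410],(396,396)),cv2.resize(d[140:220,230:310],(396,396))]))
cv2.imwrite('pics/x13.png',np.hstack([w['image'],t['image']])[:, ::2][::2])"
```

```text
24.1 [ 0.47  0.47 -0.78  1.8   0.38  1.02 -1.03] [0.5616 0.0503 0.2061] [-0.6 -0.2 -0.4] [-0.   -0.01  0.01] 0.0854
[[-0.002, 0.8409, -0.5412], [0.0029, -0.5412, -0.8409], [-1.0, -0.0032, -0.0014]]
level turn tool [ 0.     -0.0014  0.0032] yaw y -32.77
```

View pics/s13c.png

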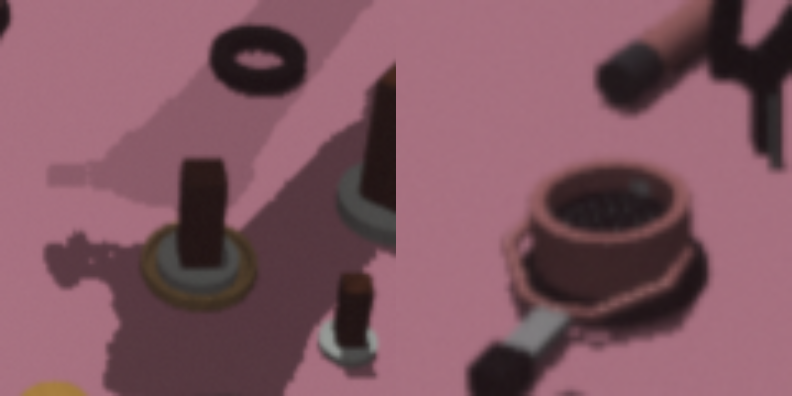

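View pics/w13.png

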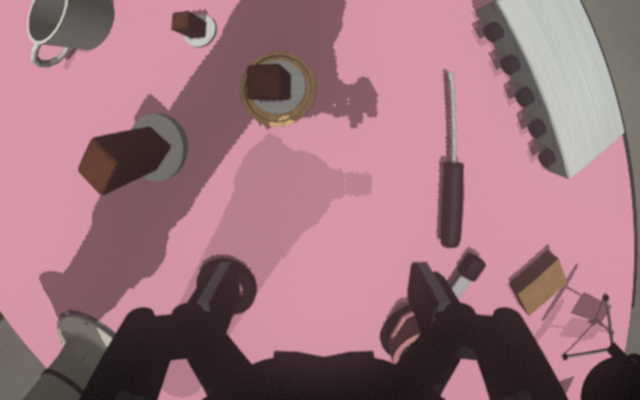

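View pics/t13.png

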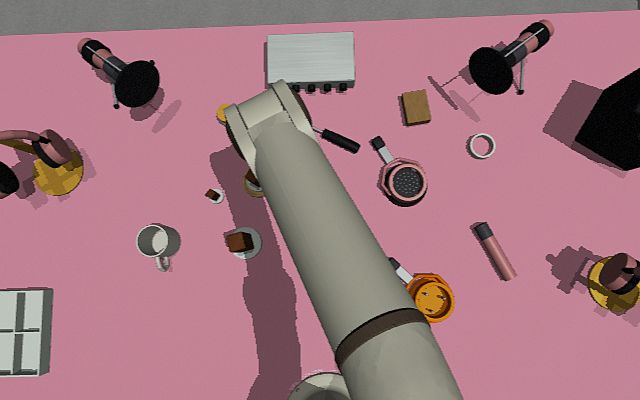

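The presser stands upright and centred in its dish (wrist view at (270,85)), the cover is sunk and level in the cup at (405,182) in the top view, and the bystanders are where they were. Final depth check, then hand in.

```bash
python3 -c "
from h import *
e=ld('t13'); 
for a,b in [(0,0),(-7,0),(7,0),(0,-7),(0,7)]: print(a,b,np.median([dep(e,407+a+i,182+b+j)[2] for i in range(-3,4) for j in range(-3,4)]).round(4))
s=sense(); print(np.abs(s['qvel']).max())
print(close_job())
"
```

```text
0 0 0.0379
-7 0 0.0374
7 0 0.0367
0 -7 0.0371
0 7 0.0371
0.008972620305197658
the job is handed in; nothing more can be done
None
```

I pressed the cover down until it bottomed out, stood the presser back in its dish, let go, and handed the job in at about 24 s. No verdict was reported.

**Seating:** On the way down the resistance peaked near 14 N, then dropped as the catches gave. The cover stopped hard at a TCP height of 0.0913 m. I held it there at about 22 N net vertical, or about 23 N with the side load included. These are wrist readings, taken mostly at the end of each move call, so a brief peak in between could have gone unseen.

**Cover, last check:** Its top is at about 37 mm, so its underside is about 32 mm above the origin, and the readings across it agree within about 1 mm. I saw one catch over the edge; the other two I infer from the force drop and from the cover staying down.

**Presser, last check:** The jaws reached the same height at the dish floor as at pickup, so the presser had not slipped. The last pictures show it upright and roughly centred in its dish. The gripper was clear of everything. The other things on the table looked unmoved, though the arm partly hid the jar and the ear cushion from the top camera.

**Disagreements:**
- A side force of 3 to 6 N built up while pressing. I put it down to arm compliance and friction, and biasing the steps only partly removed it.
- The first top-view fit of the cup centre was bad, so I used the wrist-camera fit.

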